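# Open the fume extractor's damper fully and start it

### The job

Get the bench fume extractor going for soldering: with closed fingertips push its damper lever from shut (right) over to the left, past the half-open click, until it sits at the far, fully open stop. Only then press the small start button on the switch box and let it come back up. Push only: do not grip the lever or lift anything, leave the wide stop button alone and do not disturb the loose things around.

Things in the scene. Friction and masses are not known exactly. Their poses are not given: they have to be found in the camera images.
- extractor: grey fume-extractor housing with an aluminium top, 130 (x) x 150 (y) x 55 mm high, fixed to the bench; a plunger barrel sticks 25 mm out of its +x side. Origin: centre of its underside; +y is the way the lever is pushed (left as seen from the robot, give or take its yaw). The lever's hinge line runs along its x axis through y = 0, z = 30 mm; the two round cheeks beside the lever reach up to z = 66 mm, a low hood by the intake to 63 mm
- damper_lever (a joint): lever angle in rad about that hinge line: 0 = shut (leans 0.5 rad towards the extractor's -y), 0.5 = half open (upright, first detent), 1.0 = fully open (leans 0.5 rad towards +y, hard second stop). It clicks in at all three and takes up to about 15 N at the paddle to leave shut and about 8 N to leave half open (both die away as it snaps on); past about 0.75 it snaps on to 1.0 by itself and stays, let go before 0.25 it falls back to 0, between those to 0.5
- push_face (a point): centre of the right (-y) face of the black paddle at the lever's top, the face to push; 85 mm from the hinge line, at x = 21.5 mm of the extractor. The paddle is 50 mm wide (along x), 26 mm high, 14 mm thick, on a 10 mm round stem; its face centre is about 108 mm above the bench when shut, 115 mm when upright
- paddle_right: right (-y) half of the paddle's thickness, the half to push; origin on the hinge line
- paddle_left: left (+y) half of the paddle's thickness, 4 mm lower at the top; origin on the hinge line. Fingers pressing both halves at once count as gripping the lever
- switch_box: grey switch box, 90 (x) x 150 (y) mm, top 44.5 mm above the bench, fixed; origin: centre of its underside. Start button at y = +38 mm, stop button at y = -34 mm, both at x = 0. It stands to the left (+y) of the extractor. The ball on the end of the hand press's lever hangs at about x = 0.56, y = 0.04, 0.43 m above the bench, so swing across in front of it, close to the robot
- start_button_top (a point): centre of the top of the small grey start button, 26 mm across, about 62.5 mm above the bench, in a black ring 42 mm across and 12 mm high
- start_button (a joint): how far the start button is pressed, m: 0 up, 0.006 fully down (flush with its ring; takes about 5 N), springs back
- stop_button (a joint): the same for the wide stop button, 48 mm across (ring 64 mm), at the box's other end; not to be pressed
- steel_tin: loose round steel tin, 69 mm across, 40 mm high, standing behind the extractor; bystander
- capsule_1: loose round black receiver capsule, 40 mm across, 15 mm high, behind the switch box; bystander
- marker_pen: loose marker pen, 130 mm long, 17 mm thick, lying behind the extractor; bystander
- keypad_1: loose steel keypad module, 78 x 62 x 18 mm, left of the switch box; bystander

How it is judged:
On the way, in this order (a step that is already met when the one before it is completed fails the run):
1. the damper lever stands at the second stop, fully open (value of joint damper_lever above 0.95 rad), for 0.2 s.
2. the start button is pressed (value of joint start_button above 0.004 m), for 0.05 s.
At the end, for the whole second after the job is handed in: The lever rests at the second stop (over 0.95 rad), the start button has been pressed at least 4 mm after that and is up again (within 1.5 mm), the stop button is up, and each loose bystander is within 15 mm of where it stood (value of joint damper_lever above 0.95 rad and value of joint each of start_button, stop_button below 0.0015 m and distance of each of steel_tin, capsule_1, marker_pen, keypad_1 from where it was at the start of the episode below 0.015 m); the robot touches nothing.
It fails at once if the start button is pressed while the damper is not fully open (value of joint start_button above 0.003 m and value of joint damper_lever below 0.9 rad).
It fails at once if the stop button is pressed (value of joint stop_button above 0.003 m).
It fails at once if the lever is gripped: fingers press on both faces of the paddle at once (contact force between the fingers and paddle_right above 1.5 N and contact force between the fingers and paddle_left above 1.5 N).
It fails at once if a loose bystander is lifted or shoved by more than 30 mm (distance of any of steel_tin, capsule_1, marker_pen, keypad_1 from where it was at the start of the episode above 0.03 m or height (world z) of any of steel_tin, capsule_1, marker_pen, keypad_1 above 0.02 m).
It also fails if it takes over 48 s, if anything falls off the work surface, if the arm or the gripper's body presses on something with over 40 N, if the wrist force passes 120 N, or if a joint passes its speed limit or range.

### The arm

A 6-joint arm with a two-finger parallel gripper is mounted at the origin on a cart in front of the work surface, level with it; the furniture and walls round the work are solid. World frame = base frame: x ahead of the robot, y to its left, z up, the work surface at z = 0. Lengths are in m, angles in rad, forces in N, time in s.
With the tool pointing down it reaches from about 0.3 to 0.875 m from the base axis. Payload 6.4 kg.
Tool frame: the origin (TCP) lies between the finger pads; the fingertips stand tip_extent ahead of it and the grasp point (between the pads) lies 5 mm behind it (tip_extent is the distance from the TCP to the fingertips, in m); z points along the fingers, y is the direction in which the jaws open and shut (so a half turn about z gives the same grasp; the last joint's range is limited). The gripper opens to 85 mm and grips with 20 to 120 N. Pads are 22 mm wide; open, the fingers measure 114 mm over their backs; the gripper's body (76 mm by 85 mm) begins 54 mm behind the grasp point. The pads swing forward as they close: fully open they stand 13 mm farther back than shut.
Start: joints at [-1.401, 0.181, 1.607, -0, 1.354, -0.206], TCP at [0.211, -0.535, 0.245] pointing down, gripper open.
Joint ranges: [-2.99, 2.99], [-0.89, 2.07], [0.3, 2.58], [-1.14, 4.28], [0, 2.63], [-3.12, 3.12]. Speed limits (rad/s): [2.57, 2.57, 3.01, 3.14, 3.14, 3.14].

### API

Orientations are given as a unit quaternion [w, x, y, z].
In Python, from bench import * gives the robot as it stands.
- The arm moves only by the shell command python3 -m jog 'ROWS'. ROWS is JSON, a list of rows, each a list of 3 entries, a list of its own where there are three numbers: the shift along the tool's x, y, z in mm, then the turn, a rotation vector about the tool's x, y, z in rad, then the opening, from 0 (shut) to 1 (fully open). A call has 1 to 20 rows; each row is the pose to reach, as a shift and turn from the pose measured when the call began, along the tool's axes at that moment; what a row does not reach only later rows make up. A row lasts 1/12 s, in which the tool goes at most 41.7 mm and 7.16 degrees, less where a joint would pass 70% of its speed; a pose out of reach is approached as far as the arm can. A call with a gripper value outside its range is refused whole. The fingers move at their own pace and stop on an object; the grip force is fixed at half the most. Time passes only in rows, so rows that repeat a pose let the fingers close. It gives the time, the measured TCP pose, the force and the opening at its end, in the units of the state.
- get_obs(): the state, without advancing time (a new reading comes with each control period).
- camera(name): name is "scene" or "side" or "wrist"; returns (picture, depth): 420x560x3 uint8, red, green, blue; 420x560 float32, m along the optical axis (not along the pixel's ray), 0 where there is no reading.
- get_calibration(name): a dict with "fx", "fy", "cx", "cy" (pixels), "world_from_camera" (4x4, takes a point from camera to world coordinates). Camera axes: x right, y down, z forward; pixel columns grow to the right and rows downward; lengths in m; the calibration is good to about 2 mm. A picture is of the moment at which its call begins: read the wrist's pose just before it. get_calibration takes no time and is no camera call; for the wrist camera it gives the pose at the moment of the call.
- hand_in(): hands the job in, once; it reports no verdict.
The state is a dict: "time_s": time; "q": joint angles; "dq": joint speeds; "joint_efforts": joint torques, N m; "eef_pos": TCP position; "eef_rot": TCP orientation; "wrist_force": force on the tool from outside, world axes, zero at the start; "torque": the same for the moment, N m; "opening": opening from 0.0 (shut) to 1.0 (fully open).
Only numpy, scipy, OpenCV 4.12 (cv2) and the standard library are available. Lean on these libraries where they do the work, as an engineer would, in place of code of your own. Each camera call takes 0.05 s, during which the arm holds its last target.

## Working session

There is one attempt and no reset: what is moved stays moved. The work goes in short steps, Python scripts to look and compute and a shell command to move; the robot and the scene stay as the last step left them, time stands still between calls to the robot, and variables do not carry over. Pictures are saved under pics/ and viewed, and the job is handed in when it is done.

```bash
mkdir -p pics; ls
python3 - <<'E'
from bench import *
import cv2
o=get_obs(); print(o)
for n in ["scene","side","wrist"]:
    p,d=camera(n); cv2.imwrite(f"pics/{n}0.png",p[:,:,::-1]); 
    import numpy as np
    np.savez(f"{n}0.npz",p=p,d=d,**{k:np.array(v) for k,v in get_calibration(n).items()})
    print(n,get_calibration(n))
E
```

```text
pics
{'time_s': 0.0, 'q': array([-1.40129208e+00,  1.81521298e-01,  1.60800771e+00,  1.37039568e-05,
        1.35383104e+00, -2.06314601e-01]), 'dq': array([-8.82191603e-04, -1.66028382e-04, -9.68681337e-05, -1.53213435e-03,
       -1.60162116e-03, -1.12136050e-03]), 'joint_efforts': array([-6.50547213e-05, -4.44868755e+01, -3.51343417e+01, -3.28330007e-04,
        9.17338009e-03,  4.25478106e-06]), 'eef_pos': array([ 0.21096481, -0.53432514,  0.24439539]), 'eef_rot': array([-8.83427734e-04,  9.82396806e-01,  1.86804001e-01,  2.29526435e-05]), 'wrist_force': array([ 0.11686843,  0.16473792, -0.54393857]), 'torque': array([0.03340115, 0.01142471, 0.03045385]), 'opening': 0.9977845761748736}
scene {'fx': 456.2862562466263, 'fy': 456.2862562466263, 'cx': 280.12758351618595, 'cy': 207.89228334902413, 'world_from_camera': array([[-0.6474778 , -0.5066542 ,  0.569275  , -0.14464974],
       [-0.76204098,  0.43840184, -0.47654734,  0.67672992],
       [-0.00812649, -0.7423647 , -0.66994672,  0.90983189],
       [ 0.        ,  0.        ,  0.        ,  1.        ]])}
side {'fx': 543.3366434012839, 'fy': 543.3366434012839, 'cx': 278.99702489437897, 'cy': 217.17717701105258, 'world_from_camera': array([[ 0.35153557,  0.7028679 , -0.61838456,  1.38769664],
       [ 0.93612626, -0.27062206,  0.22456919, -0.2158343 ],
       [-0.00950603, -0.65783008, -0.75310638,  1.09265545],
       [ 0.        ,  0.        ,  0.        ,  1.        ]])}
wrist {'fx': 370.28595337418767, 'fy': 370.28595337418767, 'cx': 283.85329588536445, 'cy': 207.04276611554377, 'world_from_camera': array([[ 0.3668799 , -0.88833071, -0.27616605,  0.28075889],
       [-0.93026776, -0.35066527, -0.10786923, -0.50711667],
       [-0.00101829,  0.29648342, -0.95503746,  0.37356059],
       [ 0.        ,  0.        ,  0.        ,  1.        ]])}
```

View pics/scene0.png

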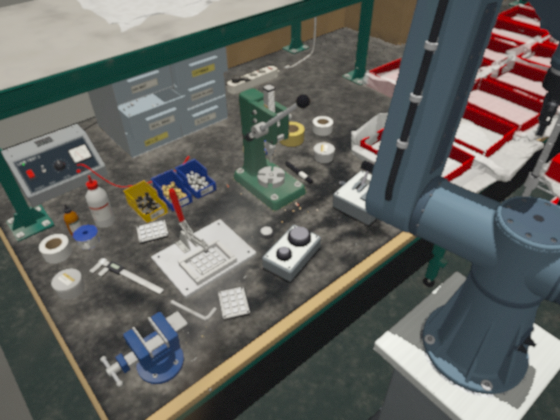

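View pics/side0.png

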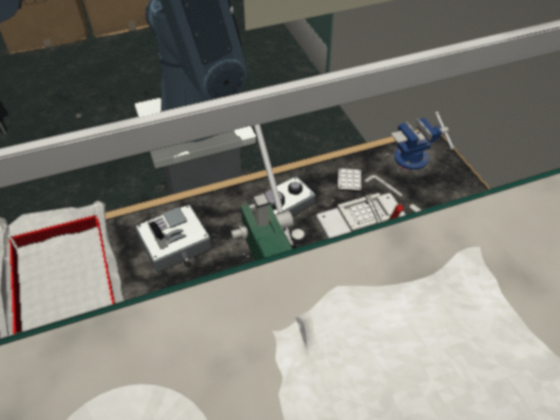

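View pics/wrist0.png

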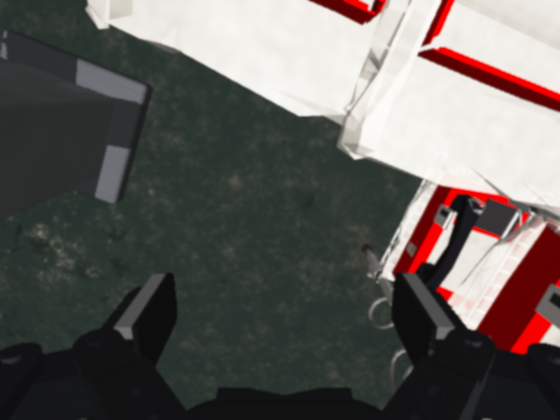

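Scene: switch box at about (292,250), with the small start button near (284,254) and the wide stop button near (299,235). The extractor is at (355,195), partly hidden by the arm. Side: extractor at (172,235), switch box at (295,195), partly behind the hand press. I'll enlarge both.

```bash
cat > h.py <<'E'
import numpy as np, cv2
def load(n): 
    return dict(np.load(n+".npz"))
def px(z,u,v,zw=None):
    T=z['world_from_camera'];r=np.array([(u-z['cx'])/z['fx'],(v-z['cy'])/z['fy'],1.])
    if zw is None: return (T@np.append(r*z['d'][int(v),int(u)],1))[:3]
    w=T[:3,:3]@r; return T[:3,3]+w*(zw-T[2,3])/w[2]
def crop(z,name,u0,v0,w,h,s):
    cv2.imwrite("pics/"+name,cv2.resize(z['p'][v0:v0+h,u0:u0+w,::-1],None,fx=s,fy=s,interpolation=cv2.INTER_CUBIC))
E
python3 - <<'E'
from h import *
crop(load("side0"),"s1.png",120,170,200,110,4)
crop(load("scene0"),"c1.png",220,160,180,140,4)
E
```

```text
(no output)
```

View pics/s1.png

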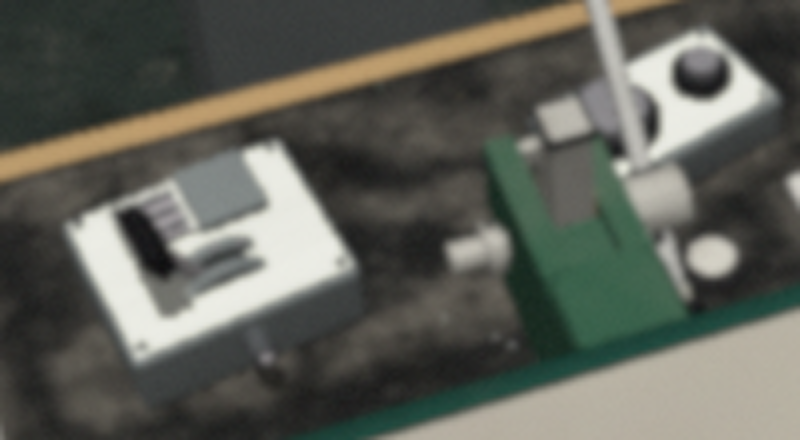

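View pics/c1.png

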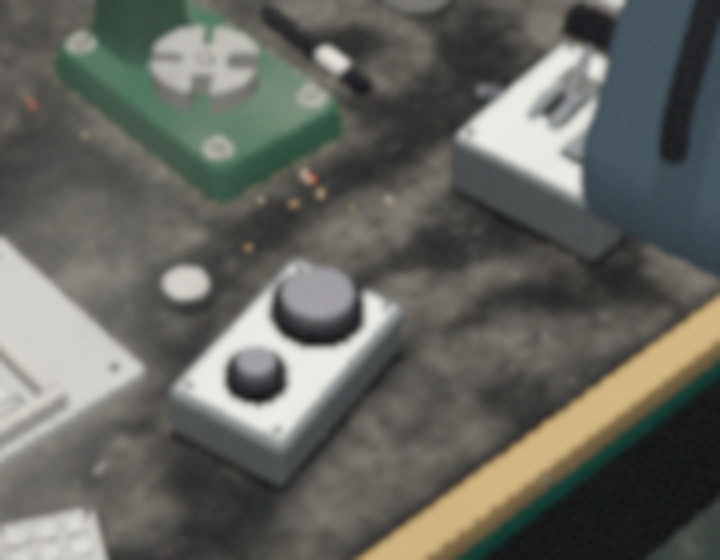

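Run:
```python
from h import *
s=load("side0");c=load("scene0")
S=lambda u,v:(120+u/4,170+v/4)
C=lambda u,v:(220+u/4,160+v/4)
P=[px(s,*S(*q),.055) for q in [(135,357),(66,226),(278,141),(361,270)]]
print(np.round(P,4)); print("ctr",np.mean(P,0))
x=(P[0]-P[1]+P[3]-P[2]); print("yaw",np.arctan2(x[1],x[0]), np.linalg.norm(P[0]-P[1]),np.linalg.norm(P[3]-P[2]),np.linalg.norm(P[0]-P[3]))
for q in [(125,215),(135,235),(150,255),(165,268),(145,235),(135,250),(150,225)]: print("pad",q,np.round(px(s,*S(*q)),4))
# box corners from scene
B=[px(c,*C(*q),.0445) for q in [(297,262),(402,312),(282,448),(174,390)]]
print(np.round(B,4),np.mean(B,0))
for q in [(255,362),(318,296)]: print("btn",np.round(px(c,*C(*q),.0625),4),np.round(px(c,*C(*q)),4))
print("start side",np.round(px(s,*S(702,66),.0625),4), np.round(px(s,*S(702,66)),4))
```

```text
[[ 0.553  -0.2316  0.055 ]
 [ 0.4364 -0.2507  0.055 ]
 [ 0.4139 -0.1084  0.055 ]
 [ 0.537  -0.0875  0.055 ]]
ctr [ 0.48508975 -0.16955571  0.055     ]
yaw 0.16507307165057963 0.11821918425529017 0.12486386976289379 0.14493013721193992
pad (125, 215) [ 0.4941 -0.2143  0.1135]
pad (135, 235) [ 0.5101 -0.212   0.1119]
pad (150, 255) [ 0.5275 -0.2069  0.1109]
pad (165, 268) [ 0.531  -0.2007  0.1   ]
pad (145, 235) [ 0.5147 -0.2065  0.1147]
pad (135, 250) [ 0.5185 -0.2144  0.1085]
pad (150, 225) [ 0.4981 -0.2019  0.1034]
[[0.5112 0.0784 0.0445]
 [0.4308 0.0574 0.0445]
 [0.3955 0.1937 0.0445]
 [0.4755 0.2142 0.0445]] [0.45324898 0.13592304 0.0445    ]
btn [0.4477 0.1706 0.0625] [0.4458 0.1722 0.0652]
btn [0.465  0.1016 0.0625] [0.4598 0.1064 0.0697]
start side [0.4566 0.17   0.0625] [0.4583 0.1693 0.0644]
```

```bash
python3 -m jog '[[[35,-12,0],[0,0,0.02],0],[[70,-25,0],[0,0,0.04],0],[[105,-37,0],[0,0,0.06],0],[[140,-49,0],[0,0,0.08],0],[[175,-62,0],[0,0,0.1],0],[[210,-74,0],[0,0,0.12],0],[[245,-86,0],[0,0,0.14],0],[[280,-98,0],[0,0,0.16],0],[[315,-111,0],[0,0,0.18],0],[[350,-123,0],[0,0,0.2],0],[[389,-137,0],[0,0,0.211],0],[[389,-137,0],[0,0,0.211],0],[[389,-137,0],[0,0,0.211],0]]'
python3 - <<'E'
from bench import *
import numpy as np,cv2
for n in ["wrist","scene"]:
    T=get_calibration(n);p,d=camera(n); cv2.imwrite(f"pics/{n}1.png",p[:,:,::-1])
    np.savez(f"{n}1.npz",p=p,d=d,**{k:np.array(v) for k,v in T.items()})
E
```

```text
time_s: 1.23
eef_pos: [0.5237, -0.2621, 0.2444]
eef_rot: [-0.001, 0.996, 0.084, -0.0]
wrist_force: [-0.4, -0.3, -0.0]
opening: -0.002
```

View pics/wrist1.png

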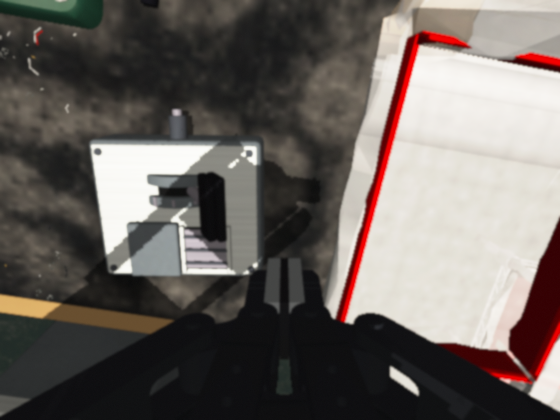

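View pics/scene1.png

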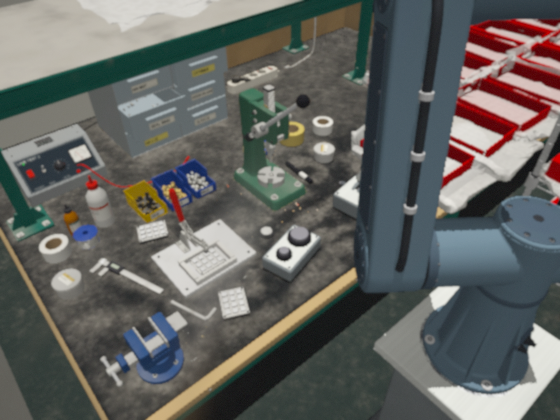

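The wrist picture shows the extractor square to the tool. Its top corners are at about (92,140), (262,140), (262,272) and (107,275). The paddle covers columns 198–226, rows 173–240. The fingers are shut.

Run:
```python
from h import *
w=load("wrist1")
P=[px(w,*q,.055) for q in [(92,141),(262,140),(262,270),(108,274)]]
print(np.round(P,4),np.mean(P,0)); x=P[0]-P[3]+P[1]-P[2];print(np.arctan2(x[1],x[0]))
for q in [(212,185),(212,205),(212,230),(204,205),(222,205)]: print(q,np.round(px(w,*q),4))
```

```text
[[ 0.5306 -0.0947  0.055 ]
 [ 0.5559 -0.2376  0.055 ]
 [ 0.4348 -0.2561  0.055 ]
 [ 0.4057 -0.1118  0.055 ]] [ 0.48176794 -0.17507296  0.055     ]
0.1436696242920832
(212, 185) [ 0.5258 -0.2092  0.1138]
(212, 205) [ 0.5111 -0.211   0.1146]
(212, 230) [ 0.4911 -0.213   0.1134]
(204, 205) [ 0.5097 -0.2051  0.1134]
(222, 205) [ 0.5122 -0.2182  0.1142]
```

```bash
python3 -m jog '[[[-2,0,35],[0,0,0],0],[[-5,0,70],[0,0,0],0],[[-5,0,105],[0,0,0],0],[[-5,0,130],[0,0,0],0],[[-5,0,140],[0,0,0],0],[[-5,0,140],[0,0,0],0]]'
python3 - <<'E'
from bench import *
import cv2
print(get_calibration("wrist")['world_from_camera'][:3,3])
p,d=camera("wrist"); cv2.imwrite("pics/w2.png",p[:,:,::-1])
E
```

```text
time_s: 1.83
eef_pos: [0.5146, -0.2647, 0.1016]
eef_rot: [-0.003, 0.997, 0.082, -0.003]
wrist_force: [-0.0, -0.1, 0.2]
opening: -0.0
[ 0.58936817 -0.25330282  0.23019968]
```

View pics/w2.png

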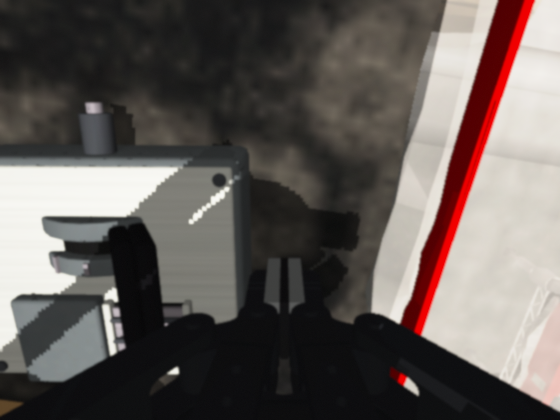

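The fingers are to the right of the paddle, tips beside it with a clear gap. Next I push left, which is tool −y.

```bash
python3 -m jog '[[[0,-8,0],[0,0,0],0],[[0,-16,0],[0,0,0],0],[[0,-24,0],[0,0,0],0],[[0,-30,0],[0,0,0],0],[[0,-35,0],[0,0,0],0],[[0,-40,0],[0,0,0],0],[[0,-45,0],[0,0,0],0],[[0,-50,0],[0,0,0],0],[[0,-55,0],[0,0,0],0],[[0,-60,0],[0,0,0],0]]'
python3 - <<'E'
from bench import *
import cv2
p,d=camera("wrist"); cv2.imwrite("pics/w3.png",p[:,:,::-1]); print(get_obs()['wrist_force'])
E
```

```text
time_s: 2.72
eef_pos: [0.5082, -0.208, 0.1067]
eef_rot: [0.001, 0.997, 0.082, 0.001]
wrist_force: [0.2, -1.7, 1.4]
opening: -0.0
[-0.12387196  1.14928845 -0.13936928]
```

View pics/w3.png

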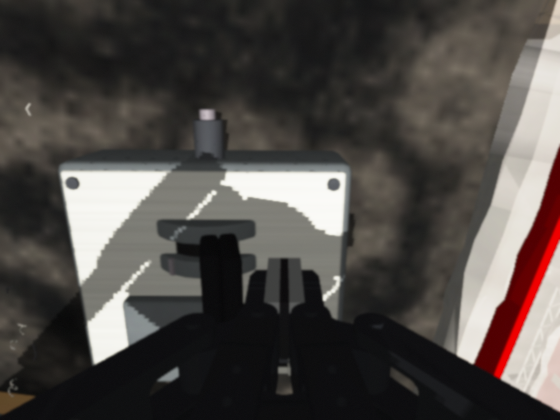

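It has snapped to upright (half open), with the paddle at columns 202–242 just left of the fingers. I keep pushing.

```bash
python3 -m jog '[[[0,-6,0],[0,0,0],0],[[0,-12,0],[0,0,0],0],[[0,-17,0],[0,0,0],0],[[0,-22,0],[0,0,0],0],[[0,-27,0],[0,0,0],0],[[0,-32,0],[0,0,0],0],[[0,-37,0],[0,0,0],0],[[0,-42,0],[0,0,0],0],[[0,-46,0],[0,0,0],0],[[0,-46,0],[0,0,0],0]]'
python3 - <<'E'
from bench import *
import cv2
p,d=camera("wrist"); cv2.imwrite("pics/w4.png",p[:,:,::-1]); print(get_obs()['wrist_force'])
E
```

```text
time_s: 3.6
eef_pos: [0.499, -0.159, 0.1052]
eef_rot: [-0.001, 0.997, 0.082, -0.001]
wrist_force: [-1.0, 0.4, -0.2]
opening: 0.001
[0.53412094 0.70057381 0.58290946]
```

View pics/w4.png

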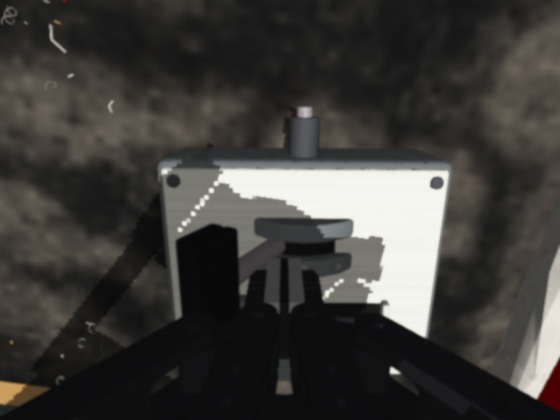

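The lever has snapped over and now leans left: the paddle is at (207,270) and its stem is visible. I'll retract, rise, then measure it.

```bash
python3 -m jog '[[[0,10,0],[0,0,0],0],[[0,20,-10],[0,0,0],0],[[0,20,-40],[0,0,0],0],[[0,20,-80],[0,0,0],0],[[0,20,-115],[0,0,0],0],[[0,20,-140],[0,0,0],0],[[0,20,-140],[0,0,0],0]]'
python3 - <<'E'
from bench import *
import cv2,numpy as np
T=get_calibration("wrist");p,d=camera("wrist"); cv2.imwrite("pics/w5.png",p[:,:,::-1])
np.savez("wrist5.npz",p=p,d=d,**{k:np.array(v) for k,v in T.items()})
E
```

```text
time_s: 4.23
eef_pos: [0.5059, -0.1826, 0.2532]
eef_rot: [0.003, 0.997, 0.082, 0.004]
wrist_force: [0.4, -0.6, 0.8]
opening: 0.002
```

View pics/w5.png

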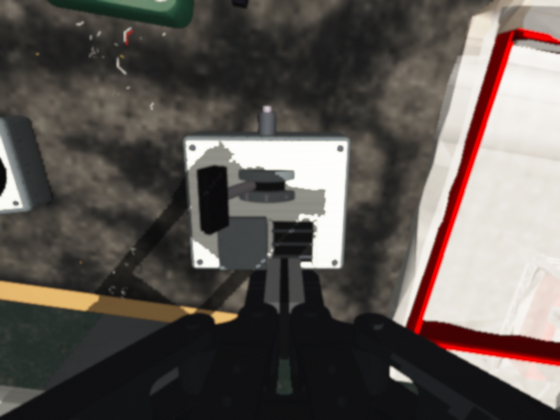

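Run:
```python
from h import *
w=load("wrist5")
P=[px(w,*q,.055) for q in [(185,137),(349,138),(343,268),(192,268)]]
c=np.mean(P,0);x=P[0]-P[3]+P[1]-P[2];a=np.arctan2(x[1],x[0]);print(np.round(P,4),c,a)
Y=np.array([-np.sin(a),np.cos(a),0])
for u in range(197,234,4):
    p=px(w,u,195); print(u,np.round(p,4),"local y",round(float((p-c)@Y)*1000,1))
for q in [(10,120),(5,209)]: print(px(w,*q,.0445))
```

```text
[[ 0.5306 -0.0925  0.055 ]
 [ 0.553  -0.2341  0.055 ]
 [ 0.4296 -0.2551  0.055 ]
 [ 0.4061 -0.1102  0.055 ]] [ 0.47982794 -0.17296924  0.055     ] 0.15455920125620462
197 [ 0.4796 -0.1076  0.0537] local y 64.6
201 [ 0.499  -0.1224  0.1164] local y 47.0
205 [ 0.5001 -0.1257  0.1186] local y 43.6
209 [ 0.5002 -0.1284  0.1173] local y 40.9
213 [ 0.4994 -0.1307  0.1131] local y 38.7
217 [ 0.4987 -0.1331  0.1088] local y 36.5
221 [ 0.4981 -0.1357  0.1051] local y 34.0
225 [ 0.4971 -0.1382  0.1001] local y 31.7
229 [ 0.4953 -0.1404  0.0918] local y 29.8
233 [ 0.4946 -0.1432  0.0874] local y 27.1
[0.51872615 0.06417074 0.0445    ]
[0.43366063 0.07268092 0.0445    ]
```

The paddle profile agrees with the second stop: top edge at local y≈41 mm, z≈119 mm, against 41/119 predicted for 1.0 rad. Now I swing across, close to the robot.

```bash
python3 -m jog '[[[-25,-20,0],[0,0,0],0],[[-50,-42,0],[0,0,0],0],[[-76,-70,0],[0,0,0],0],[[-100,-100,0],[0,0,0],0],[[-107,-135,0],[0,0,0],0],[[-112,-170,0],[0,0,0],0],[[-114,-204,0],[0,0,0],0],[[-110,-238,0],[0,0,0],0],[[-101,-272,0],[0,0,0],0],[[-91,-306,0],[0,0,0],0],[[-83,-335,0],[0,0,0],0],[[-82,-341,0],[0,0,0],0],[[-82,-341,0],[0,0,0],0]]'
python3 - <<'E'
from bench import *
import cv2,numpy as np
T=get_calibration("wrist");p,d=camera("wrist"); cv2.imwrite("pics/w6.png",p[:,:,::-1])
np.savez("wrist6.npz",p=p,d=d,**{k:np.array(v) for k,v in T.items()})
E
```

```text
time_s: 5.37
eef_pos: [0.3676, 0.1424, 0.2475]
eef_rot: [0.001, 0.996, 0.084, 0.002]
wrist_force: [0.1, -0.4, 0.5]
opening: 0.0
```

View pics/w6.png

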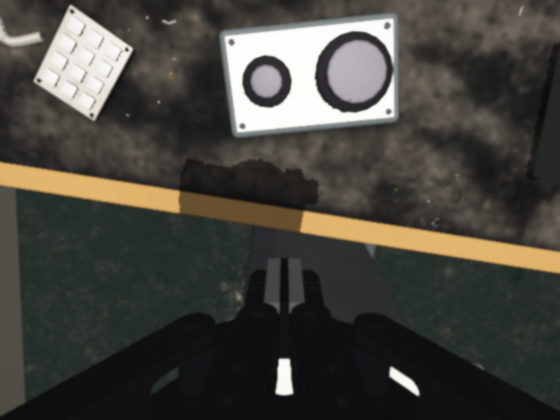

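The start button centre is at about (266,81) and the stop button at (356,71). The keypad sits to the left.

Run:
```python
from h import *
from bench import get_obs
from scipy.spatial.transform import Rotation as R
w=load("wrist6")
b=px(w,266,81,.0625); print(b,px(w,266,81), "stop",px(w,356,71,.0625))
B=[px(w,*q,.0445) for q in [(221,31),(397,15),(398,121),(236,137)]]; print(np.round(B,4),np.mean(B,0))
y=(B[0]-B[1]+B[3]-B[2]);y/=np.linalg.norm(y);print("start from box",np.mean(B,0)+.038*y, y)
o=get_obs();q=o['eef_rot'];M=R.from_quat([q[1],q[2],q[3],q[0]]).as_matrix()
t=np.array([b[0],b[1],o['eef_pos'][2]]);print(o['eef_pos'],(M.T@(t-o['eef_pos']))*1000)
T=w['world_from_camera'];pc=np.linalg.inv(T)@np.append(o['eef_pos']+M[:,2]*.014,1)
print("tip px",w['fx']*pc[0]/pc[2]+w['cx'],w['fy']*pc[1]/pc[2]+w['cy'])
```

```text
[0.4481556  0.16968869 0.0625    ] [0.44801859 0.16940493 0.0685843 ] stop [0.46761217 0.10002116 0.0625    ]
[[0.4807 0.2128 0.0445]
 [0.5163 0.0736 0.0445]
 [0.435  0.0513 0.0445]
 [0.3976 0.1896 0.0445]] [0.45743581 0.13181804 0.0445    ]
start from box [0.44776448 0.16856672 0.0445    ] [-0.25450864  0.9670705   0.        ]
[0.3676578  0.14122523 0.24757875] [ 84.09884318 -14.74476344   0.2047698 ]
tip px 286.03216741861075 275.4063486548586
```

```bash
python3 -m jog '[[[28,-5,0],[0,0,0],0],[[56,-10,0],[0,0,0],0],[[84,-15,20],[0,0,0],0],[[84,-15,55],[0,0,0],0],[[84,-15,90],[0,0,0],0],[[84,-15,125],[0,0,0],0],[[84,-15,148],[0,0,0],0],[[84,-15,150],[0,0,0],0],[[84,-15,150],[0,0,0],0],[[84,-15,150],[0,0,0],0]]'
python3 - <<'E'
from bench import *
import cv2,numpy as np
p,d=camera("wrist"); cv2.imwrite("pics/w7.png",p[:,:,::-1])
p,d=camera("scene"); cv2.imwrite("pics/c7.png",cv2.resize(p[160:300,220:400,::-1],None,fx=4,fy=4))
print(get_obs()['eef_pos'])
E
```

```text
time_s: 6.25
eef_pos: [0.4497, 0.1685, 0.099]
eef_rot: [0.002, 0.997, 0.082, 0.002]
wrist_force: [0.3, 0.7, 0.5]
opening: 0.001
[0.45036988 0.16909236 0.09989325]
```

View pics/w7.png

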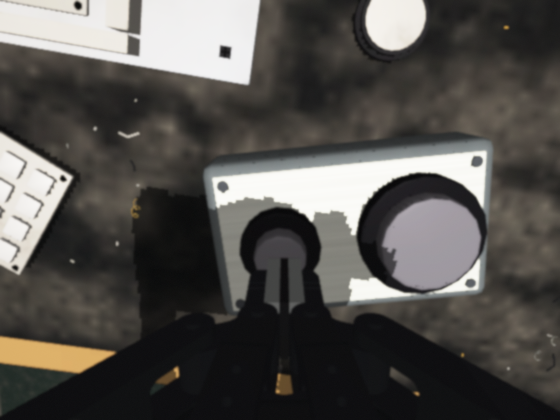

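View pics/c7.png

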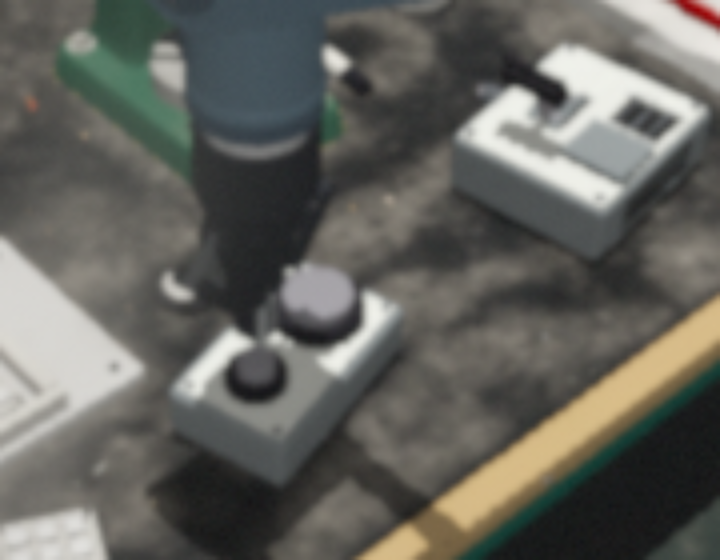

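The fingertips are just above the start button, which appears at (281,250) in the wrist view. The scene view shows the lever leaning left. Now I press, slowly.

```bash
python3 -m jog '[[[-2,0,8],[0,0,0],0],[[-2,0,15],[0,0,0],0],[[-2,0,19],[0,0,0],0],[[-2,0,22],[0,0,0],0],[[-2,0,24],[0,0,0],0],[[-2,0,26],[0,0,0],0],[[-2,0,27],[0,0,0],0],[[-2,0,27],[0,0,0],0]]'
```

```text
time_s: 7.02
eef_pos: [0.4486, 0.1687, 0.0743]
eef_rot: [0.002, 0.997, 0.083, 0.003]
wrist_force: [-7.4, -2.1, 18.6]
opening: 0.0
```

Run:
```python
from bench import *
import cv2,numpy as np
for i in range(3):
    p,d=camera("wrist" if i else "scene")
    if i==0: cv2.imwrite("pics/c8.png",cv2.resize(p[200:300,250:330,::-1],None,fx=6,fy=6,interpolation=cv2.INTER_CUBIC))
    o=get_obs(); print(o['eef_pos'],o['wrist_force'],o['torque'])
cv2.imwrite("pics/w8.png",cv2.resize(p[160:340,180:380,::-1],None,fx=3,fy=3,interpolation=cv2.INTER_CUBIC))
```

```text
[0.44859488 0.1687562  0.07427757] [-7.50753332 -1.89459027 18.87418258] [-0.31709471  1.38365802 -0.03907094]
[0.44861873 0.16874083 0.07429812] [-6.89335702 -1.52753367 19.51527749] [-0.32471193  1.34646345  0.04672249]
[0.44858877 0.16875467 0.07427622] [-7.84565932 -2.28693043 18.80626146] [-0.33661514  1.37170511  0.00503766]
```

View pics/c8.png

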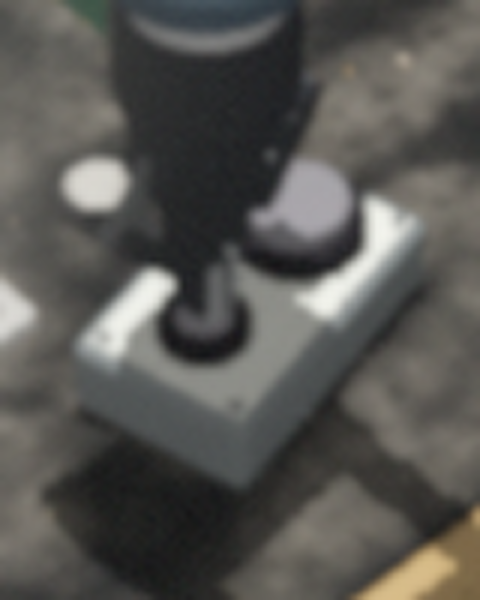

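View pics/w8.png

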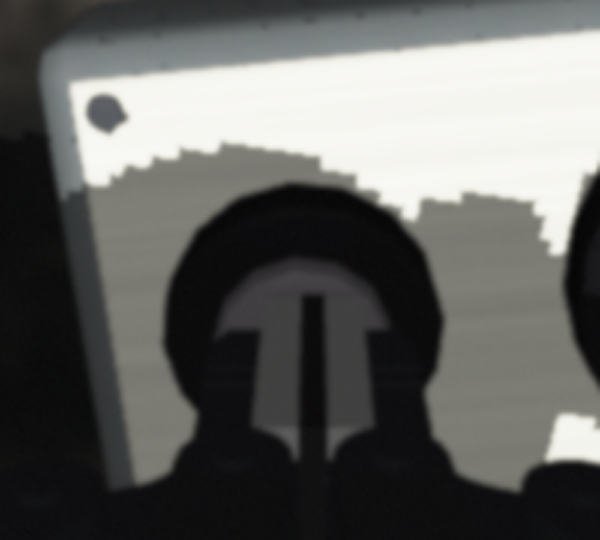

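Run:
```python
from bench import *
import numpy as np
from h import *
for n in ["wrist","scene"]:
    T=get_calibration(n);p,d=camera(n)
    np.savez(f"{n}8.npz",p=p,d=d,**{k:np.array(v) for k,v in T.items()})
w=load("wrist8")
for q in [(280,170),(280,200),(280,215),(280,225),(280,230),(280,235),(280,240),(280,245),(275,250),(280,252),(290,252),(260,258),(262,266),(305,262)]:
    print(q,np.round(px(w,*q),4))
```

```text
(280, 170) [0.49   0.1771 0.0419]
(280, 200) [0.4771 0.1749 0.0445]
(280, 215) [0.4702 0.1738 0.0447]
(280, 225) [0.4681 0.1734 0.0521]
(280, 230) [0.4673 0.1732 0.0561]
(280, 235) [0.4655 0.1729 0.0573]
(280, 240) [0.4631 0.1726 0.057 ]
(280, 245) [0.4605 0.1721 0.056 ]
(275, 250) [0.4594 0.1741 0.0598]
(280, 252) [0.4591 0.1719 0.0602]
(290, 252) [0.4597 0.1677 0.0601]
(260, 258) [0.455  0.1798 0.0603]
(262, 266) [0.4517 0.1784 0.0608]
(305, 262) [0.4556 0.1605 0.0588]
```

Run:
```python
from h import *
w=load("wrist6")
for q in [(266,81),(260,81),(272,81),(266,75),(266,88),(248,81),(285,81),(305,80),(230,60),(356,71),(320,75)]: print(q,np.round(px(w,*q),4))
c=load("scene0"); c8=load("scene8")
for q in [(283,250),(284,252),(281,254),(286,256),(277,258),(289,262),(297,232),(300,235)]: print(q,np.round(px(c,*q),4),np.round(px(c8,*q),4))
```

```text
(266, 81) [0.448  0.1694 0.0686]
(260, 81) [0.4472 0.1741 0.0686]
(272, 81) [0.4488 0.1648 0.0674]
(266, 75) [0.4525 0.1702 0.0666]
(266, 88) [0.4428 0.1687 0.067 ]
(248, 81) [0.4458 0.1844 0.0575]
(285, 81) [0.4509 0.1546 0.0577]
(305, 80) [0.4549 0.138  0.0439]
(230, 60) [0.46   0.2027 0.0446]
(356, 71) [0.4672 0.1008 0.0672]
(320, 75) [0.4601 0.1274 0.0583]
(283, 250) [0.4476 0.173  0.0661] [0.4397 0.1798 0.0775]
(284, 252) [0.44   0.1763 0.0674] [0.4428 0.1739 0.0634]
(281, 254) [0.4442 0.1826 0.061 ] [0.4461 0.181  0.0583]
(286, 256) [0.4348 0.1743 0.0555] [0.4346 0.1744 0.0557]
(277, 258) [0.4519 0.1895 0.0446] [0.4518 0.1895 0.0447]
(289, 262) [0.4223 0.1751 0.0443] [0.4218 0.1756 0.0451]
(297, 232) [0.4715 0.1046 0.0669] [0.4717 0.1044 0.0666]
(300, 235) [-0.1446  0.6767  0.9098] [0.4597 0.1046 0.0648]
```

Depth readings put the cap at about 67 mm before and 60 mm now, so roughly 6 mm of travel, and 19 N is well over the 5 N spring. A 1.5 mm nudge will show whether this is the hard stop.

```bash
python3 -m jog '[[[0,0,1],[0,0,0],0],[[0,0,1.5],[0,0,0],0],[[0,0,1.5],[0,0,0],0]]'
python3 -c "
from bench import *
o=get_obs();print(o['eef_pos'],o['wrist_force'])"
```

```text
time_s: 7.52
eef_pos: [0.4486, 0.1688, 0.0743]
eef_rot: [0.002, 0.997, 0.083, 0.003]
wrist_force: [-8.4, -2.4, 20.3]
opening: 0.002
[0.4486356  0.16878074 0.07428734] [-8.44371956 -2.35390963 20.27655406]
```

```bash
python3 -m jog '[[[0,0,2],[0,0,0],0],[[0,0,3],[0,0,0],0],[[0,0,3.5],[0,0,0],0],[[0,0,3.5],[0,0,0],0]]'
python3 -c "
from bench import *
o=get_obs();print(o['eef_pos'],o['wrist_force'])"
```

```text
time_s: 7.85
eef_pos: [0.4488, 0.1688, 0.0739]
eef_rot: [0.003, 0.996, 0.084, 0.002]
wrist_force: [-16.1, -4.5, 38.1]
opening: -0.002
[0.44878454 0.16880025 0.07393525] [-16.07414259  -4.462032    38.14262729]
```

Doubling the force moved it only 0.4 mm, so it is at the hard stop. Release, rise, and check.

```bash
python3 -m jog '[[[0,0,-5],[0,0,0],0],[[0,0,-20],[0,0,0],0],[[0,0,-50],[0,0,0],0],[[-15,3,-85],[0,0,0],0],[[-45,7,-120],[0,0,0],0],[[-70,11,-150],[0,0,0],0],[[-80,13,-173],[0,0,0],0],[[-80,13,-173],[0,0,0],0],[[-80,13,-173],[0,0,0],0]]'
python3 - <<'E'
from bench import *
import cv2,numpy as np
for n in ["wrist","scene","side"]:
    T=get_calibration(n);p,d=camera(n); cv2.imwrite(f"pics/{n}9.png",p[:,:,::-1])
    np.savez(f"{n}9.npz",p=p,d=d,**{k:np.array(v) for k,v in T.items()})
from h import *
crop(load("scene9"),"c9.png",220,130,200,150,4)
w=load("wrist9"); c=load("scene9")
print(get_obs()['eef_pos'],get_obs()['wrist_force'])
s=load("side9");s0=load("side0")
crop(s,"s9.png",120,170,200,110,4)
E
```

```text
time_s: 8.6
eef_pos: [0.3718, 0.1435, 0.2482]
eef_rot: [0.003, 0.996, 0.084, 0.005]
wrist_force: [-0.1, -0.8, -1.0]
opening: 0.0
[0.37080456 0.14343969 0.24544867] [-0.03028425 -0.25753304  0.27583429]
```

View pics/wrist9.png

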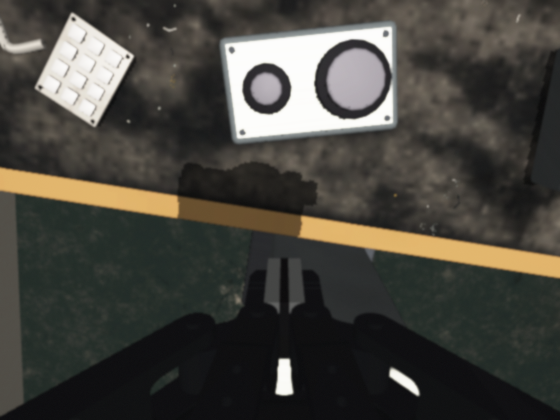

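View pics/c9.png

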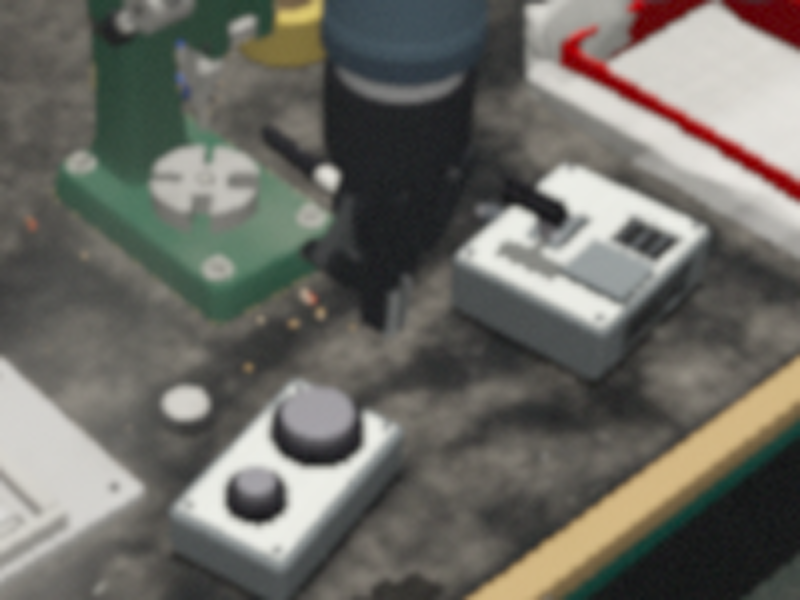

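View pics/s9.png

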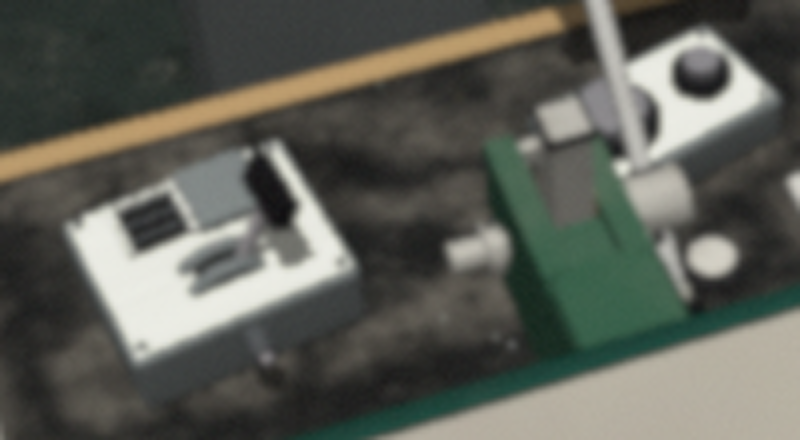

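Both views show the lever leaning left, the start button proud of its ring, the stop button untouched, and the capsule, pen and keypad where they were. One depth check on the button, then I hand in if it's up.

Run:
```python
from h import *
from bench import hand_in
w=load("wrist9")
z=[px(w,*q)[2] for q in [(266,88),(260,88),(272,88),(266,83)]]; print(np.round(z,4))
if np.mean(z)>.066: print(hand_in())
```

```text
[0.0667 0.0666 0.067  0.0683]
the job is handed in; nothing more can be done
None
```

The damper lever is at its fully open stop, and the start button was pressed after that and has come back up. I handed the job in at about 8.8 s; no verdict is reported.

- **Lever:** I pushed it left with closed fingertips through the half-open click until it snapped over by itself. Measured from above, the paddle's top edge matched the position expected at 1.0 rad. The final pictures still show it leaning left.
- **Start button:** I pressed it until doubling the force to 38 N moved it only 0.4 mm, so it was on its hard stop. It read about 60 mm high pressed, and about 67 mm both before and after.
- **Disagreement:** My camera depths put the top of the button about 4–5 mm above the stated 62.5 mm, both up and pressed. I judged the press by the change in height and the hard stop, not by the absolute height.
- **Surroundings:** The stop button looked untouched. The capsule, pen and keypad looked unmoved, though I did not measure them. I made no separate check of the steel tin; the tool never went near it. After the arm withdrew, the wrist force was close to zero, with the arm clear of everything.

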